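# Fish a biscuit cutter out of the gap behind the plate warmer

## Robot

A 6-joint arm with a two-finger parallel gripper is mounted at the origin on the work surface. World frame = base frame: x ahead of the robot, y to its left, z up, the work surface at z = 0. Lengths are in m, angles in rad, forces in N, time in s.
With the tool pointing down it reaches from about 0.325 to 0.775 m from the base axis. Payload 5.5 kg.
Tool frame: the origin (TCP) lies at the very end of the fingers, on their centre line; the grasp point (between the pads) lies 19 mm behind it; z points along the fingers, y is the line along which they close (so a half turn about z gives the same grasp; the last joint's range is limited). The gripper opens to 88 mm and grips with 3 to 60 N. Pads are 20 mm wide; open, the fingers measure 115 mm over their backs; the gripper's body (75 mm by 178 mm) begins 61 mm behind the grasp point.
Start: joints at [-0.057, 0.091, 1.231, -0, 1.82, -0.057], TCP at [0.6, -0, 0.223] pointing down, gripper open.
Joint ranges: [-2.87, 2.87], [-0.86, 2.18], [0.17, 2.46], [-1.51, 4.65], [0.06, 2.69], [-2.65, 2.65]. Speed limits (rad/s): [2.57, 2.57, 3.01, 3.14, 3.14, 3.14].

## Interface

Orientations are given as [roll, pitch, yaw] about the fixed x, y, z axes, in that order (R = Rz(yaw) Ry(pitch) Rx(roll)).
In Python, from cell import bot, jaws, optics, workorder gives the robot as it stands. Calls block until the motion is done:
- bot.move_pose(position, orientation): joint-space move of the TCP to a pose.
- bot.movel(position, rate=0.15, ori=None, until_force=None): straight line of the TCP; ori=None keeps the orientation; rate is the mean speed in m/s. With until_force (N) it stops when the force on the tool has changed by that much, and returns True; else False.
- bot.goto_joints(angles): joint-space move.
- jaws.set_gripper(opening): finger opening in m; the grip force is fixed at half the most; returns when the fingers have stopped.
- bot.dwell(seconds).
- bot.ik(position, orientation): joint angles nearest the present ones, or None.
- bot.state(): the state.
- optics.capture(name): name is "scene" or "side" or "wrist"; returns a dict with "frame" (480x640x3 uint8, blue, green, red), "camera_matrix" (3x3 intrinsics, pixels), "k1" (the pictures are not rectified: a ray, as slopes to the right and down, at radius r is drawn at 1 + k1 r^2 times it, then the intrinsics apply), "xyz" and "attitude" of the camera in the world. Camera axes: x right, y down, z forward; pixel columns grow to the right and rows downward; lengths in m; the calibration is good to about 2 mm. A picture is of the moment at which its call begins. There is no depth.
A pose or a line that the arm cannot do raises bot.Unreachable and nothing moves.
- workorder.sign_off(): hands the job in; it is judged then, once.
The state is a dict: "time": time; "joints": joint angles; "joint_vel": joint speeds; "joint_torque": joint torques, N m; "tcp_pos": TCP position; "ee_rot": TCP orientation; "ft_force": force on the tool from outside, world axes, zero at the start; "moment": the same for the moment, N m; "gripper_width": finger opening in m; "grasp_force": force on a finger pad.
Only numpy, scipy, OpenCV 4.12 (cv2) and the standard library are available. Lean on these libraries where they do the work, as an engineer would, in place of code of your own. Each camera call takes 0.05 s, during which the arm holds its last target. There are 200 camera calls.

## Task

A small biscuit cutter has dropped into the narrow gap between the warmer and the back ledge, under the wire shelf. Take the bent hook from its sloped rest, use it to draw the cutter (which the fingers must not touch) out through the open end of the gap until all of it is well clear (at least 30 mm of open bench between it and the mouth) and standing upright on the bench, then lay the hook back in its rest. Leave the jar, the bowl and the beaker where they are.

Things in the scene. Friction and masses are not known exactly. Their poses are not given: they have to be found in the camera images.
- station: Fixed steel warming station. Origin on the bench in the middle of the gap's open mouth; +y runs level into the gap, +x from warmer to back ledge, z up. Gap: 72 mm wide (x -36 to 36 mm), open above and at the mouth (y=0), closed at y=290 mm, its floor the bench. Open bench in front (y<0). Warmer: x -316 to -36, y 0 to 400 mm, 110 mm high; pan lids on it reach 121 mm.
- ledge_top (a point): Middle of the top of the back ledge: station x=101, y=200, z=60 mm. The ledge spans station x 36 to 166 mm, y 0 to 400 mm and is 60 mm high.
- shelf_edge (a point): Middle of the front wire of the shelf over the gap: station x=20, y=30, z=300 mm. Level shelf of steel wires (outer ones 8 mm thick) spanning x -100 to 140, y 30 to 370 mm, on posts at x=140 mm, y=60 and 340 mm. No room for an upright hand over the gap beneath it: hold the hook slanting, handle leaning out of the mouth (-y), the hand in front of this edge.
- rest: Fixed steel rest for the hook. Origin on the bench; base plate x -80 to 90 mm, 70 mm wide. The hook lies in two U notches open to above, shaft in the rest's x-z plane, 32 degrees from vertical, handle up and leaning to -x. Notches 16 mm (upper fork) and 20 mm wide (lower), 42 and 150 mm below the handle's centre along the shaft; fork arms reach about 10 mm past the shaft's centre line.
- rest_handle (a point): Where the handle's centre is when the hook lies home: rest x=-60, y=0, z=240 mm; axes as rest. The hook's collar bears on the upper fork, which stops it sliding down. It lifts out, and goes back, straight up and down.
- hook: Bent rod, loose, 120 g. Origin at the centre of its black square handle (18 x 18 mm, z -30 to 30 mm). Collar 30 mm across, z -37 to -31. Steel shaft 8 mm thick down to a bend at z=-200; there it turns 45 degrees to -x and ends 50 mm on in a short crossbar. At home y is the rest's y, z leans 32 degrees to the rest's -x, x points up and to its +x: the foot hangs below the shaft.
- hook_tip (a point): Centre of the short crossbar at the end of the hook's foot (round bar 8 mm thick, 40 mm long along the hook's y): hook x=-35.4, y=0, z=-235.4 mm. With the shaft 45 degrees from vertical and the bend downward the foot is vertical.
- cutter: Dropped biscuit cutter, loose, plain bright metal, 40 to 90 g: thin upright ring 52 mm across outside, 46 inside, 28 mm high, open above and below, with an arched wire grip across the top, 42 mm high in all. Origin at the centre of its lower rim, z up. It starts standing on the bench in the gap, 90 to 125 mm inside the mouth.
- jar: Bystander: closed glass jar, 56 mm across, 90 mm high, origin at the centre of its underside, on the bench beyond the gap's mouth.
- bowl: Bystander: white bowl, 90 mm across, 45 mm high, origin at the centre of its underside, on the bench.
- beaker: Bystander: open steel beaker, 66 mm across, 75 mm high, origin at the centre of its underside, standing on a pan lid of the warmer.

How it is judged:
By the outcome, as a careful person would: the job done as asked, in the order asked, and still so for the second after the job is handed in, with the robot touching nothing.
It also fails if it takes over 61 s, if anything falls off the work surface, if the arm or the gripper's body presses on something with over 40 N, if the wrist force passes 120 N, or if a joint passes its speed limit or range.

## Working session

There is one attempt and no reset: what is moved stays moved. The work goes in short steps, each a Python script; the robot and the scene stay as the last script left them, time stands still between calls to the robot, and variables do not carry over. Pictures are saved under pics/ and viewed, at most 10 in all, crops included, and the job is handed in when it is done.

```bash
mkdir -p pics; ls
python3 - <<'E'
from cell import bot,optics
import cv2,numpy as np
for n in("scene","side"):
    c=optics.capture(n); cv2.imwrite(f"pics/{n}0.png",c["frame"])
    print(n,c["camera_matrix"],c["k1"],c["xyz"],c["attitude"])
    np.savez(f"{n}0.npz",**{k:np.array(v) for k,v in c.items()})
print(bot.state())
E
```

```text
pics
scene [[546.35461417   0.         325.30746613]
 [  0.         546.35461417 241.36850343]
 [  0.           0.           1.        ]] 0.041381203374546434 [1.56570996 0.30598966 0.94040933] [-2.20594907  0.01744235  1.90302761]
side [[605.82769878   0.         324.65995277]
 [  0.         605.82769878 246.06035741]
 [  0.           0.           1.        ]] -0.07569513108537662 [0.35935481 0.89968904 0.76463156] [-2.09325706 -0.01336462 -2.90956759]
{'time': 0.1, 'joints': array([-5.67472489e-02,  9.17520543e-02,  1.23173921e+00,  9.69958950e-07,
        1.81982277e+00, -5.67020376e-02]), 'joint_vel': array([ 0.00051651, -0.00120033, -0.00312358,  0.00051128, -0.00014502,
        0.00085896]), 'joint_torque': array([ 2.46603209e-03, -4.47854412e+01, -4.07573140e+01,  6.99365954e-02,
        2.83264846e-02, -6.35370566e-05]), 'tcp_pos': array([ 5.99730408e-01, -1.44827489e-05,  2.21653663e-01]), 'ee_rot': array([-3.13987410e+00, -9.84921818e-05,  1.57075127e+00]), 'ft_force': array([0.02954103, 0.57747778, 0.06929131]), 'moment': array([-0.0327995 , -0.0076629 , -0.01182735]), 'grasp_force': 0.0, 'gripper_width': 0.08785642608780805}
```

View pics/scene0.png

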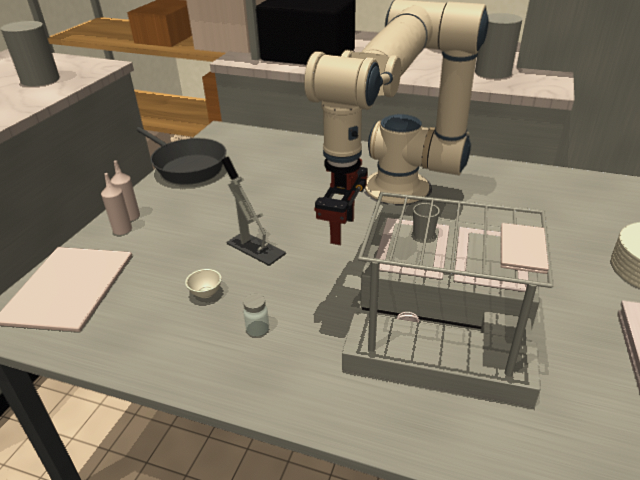

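View pics/side0.png

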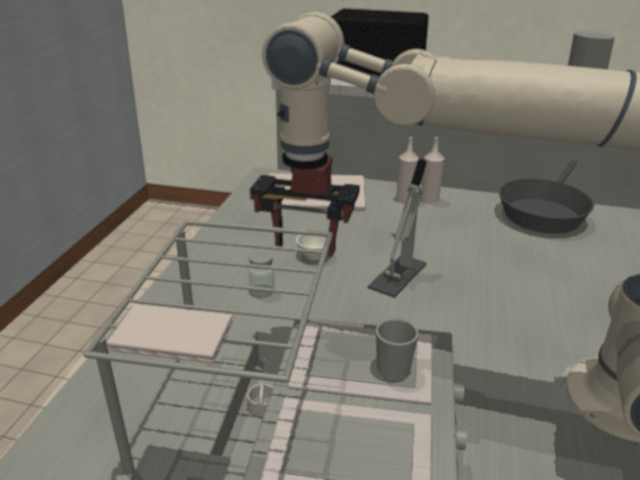

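The scene view shows the rest and hook at about (250,215), bowl (204,284), jar (256,318), the station at right with ledge and shelf, and the cutter grip at about (407,316). In the side view the cutter is at (260,398), hook handle (419,170) and beaker (396,348). I'll enlarge both.

Run:
```python
import cv2
s=cv2.imread("pics/scene0.png"); d=cv2.imread("pics/side0.png")
cv2.imwrite("pics/c1.png",cv2.resize(s[185:410,330:560],None,fx=2.6,fy=2.6,interpolation=3))
a=cv2.resize(s[150:345,180:300],None,fx=3,fy=3,interpolation=3)
b=cv2.resize(d[150:345,230:440],None,fx=2,fy=2,interpolation=3)
import numpy as np
o=np.zeros((585,790,3),np.uint8); o[:585,:360]=a; o[:390,365:785]=b
cv2.imwrite("pics/c2.png",o)
```

```text
(no output)
```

View pics/c1.png

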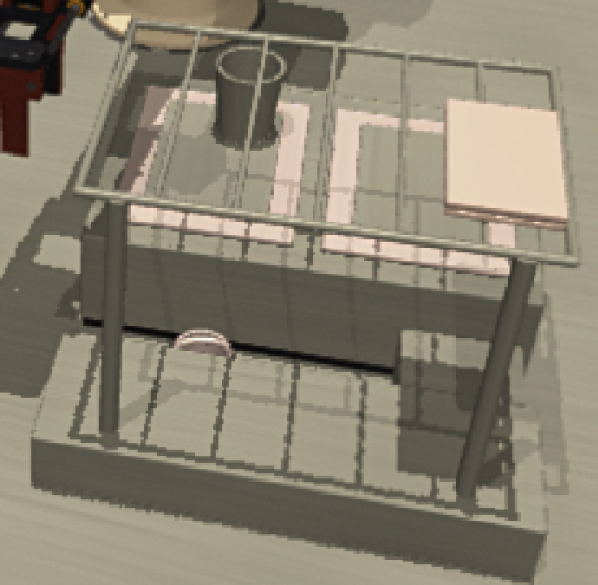

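View pics/c2.png

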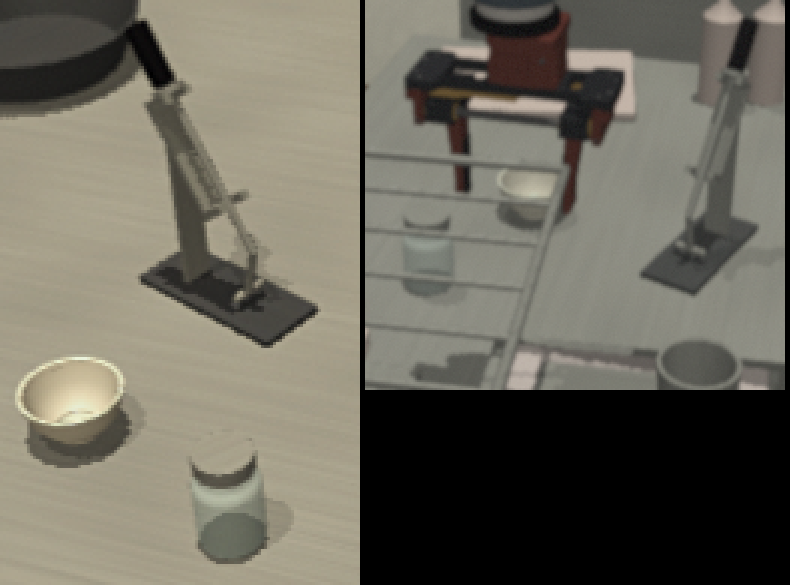

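```bash
cat > h.py <<'E'
import numpy as np, cv2
from scipy.spatial.transform import Rotation as R
from scipy.optimize import least_squares
def load(n): return dict(np.load(n+".npz"))
def proj(c,P):
    p=R.from_euler('xyz',c["attitude"]).inv().apply(np.atleast_2d(P)-c["xyz"]); s=p[:,:2]/p[:,2:]
    s=s*(1+c["k1"]*(s**2).sum(1,keepdims=True)); K=c["camera_matrix"]
    return s@K[:2,:2].T+K[:2,2]
def ray(c,uv):
    K=c["camera_matrix"]; d=(np.array(uv,float)-K[:2,2])/[K[0,0],K[1,1]]; s=d.copy()
    for _ in range(10): s=d/(1+float(c["k1"])*(s@s))
    return R.from_euler('xyz',c["attitude"]).apply([*s,1])
def atz(c,uv,z):
    d=ray(c,uv); return c["xyz"]+d*(z-c["xyz"][2])/d[2]
def tri(c1,u1,c2,u2):
    A=np.stack([ray(c1,u1),-ray(c2,u2)],1); t=np.linalg.lstsq(A,c2["xyz"]-c1["xyz"],rcond=None)[0]
    a=c1["xyz"]+A[:,0]*t[0]; b=c2["xyz"]-A[:,1]*t[1]; return (a+b)/2,np.linalg.norm(a-b)
def T2(p,L):
    L=np.atleast_2d(L); c,s=np.cos(p[2]),np.sin(p[2]); return np.c_[p[0]+c*L[:,0]-s*L[:,1],p[1]+s*L[:,0]+c*L[:,1],L[:,2]]
def fit(obs,p0):
    f=lambda p:np.concatenate([proj(c,T2(p,np.array(L)/1e3))-np.array(u) for c,L,u in obs]).ravel()
    r=least_squares(f,p0,loss='soft_l1'); return r.x,f(r.x).reshape(-1,2)
E
cat > m.py <<'E'
from h import *
S,D=load("scene0"),load("side0")
c1=lambda a:np.array(a)/2.6+[330,185]
ca=lambda a:np.array(a)/3+[180,150]
cb=lambda a:(np.array(a)-[365,0])/2+[230,150]
st,r=fit([(S,[(140,30,300),(-100,30,300),(140,370,300),(-100,370,300),(166,0,60),(166,400,60),(36,0,60),(-36,0,110),(-36,400,110)],
 c1([(78,192),(132,24),(578,262),(557,70),(33,458),(546,530),(75,333),(82,232),(543,305)])),
 (D,[(140,30,300),(-100,30,300),(-100,370,300),(140,370,300)],[(181,230),(330,235),(291,363),(93,354)])],[.75,.3,0])
print("station",st,r.round(1).tolist())
rs,r=fit([(S,[(-80,-35,6),(90,-35,6),(90,35,6),(-60,0,240),(34.7,0,21.6)],ca([(140,280),(265,345),(317,310),(151.5,55),(247,295)])),
 (D,[(90,-35,6),(90,35,6),(-80,35,6),(-60,0,240),(34.7,0,21.6)],cb([(641,273),(694,292),(757,229),(742.5,46),(689,252)]))],[.6,-.3,.5])
print("rest",rs,r.round(1).tolist())
h,e=tri(S,ca((151.5,55)),D,cb((742.5,46)));print("handle",h,e,T2(rs,[-.06,0,.24]))
h,e=tri(S,ca((247,295)),D,cb((689,252)));print("tip",h,e,T2(rs,[.0347,0,.0216]))
def loc(P): return T2([0,0,-st[2]],np.array(P)-[st[0],st[1],0])
for nm,P in dict(cutS=atz(S,c1((203,331)),.042),cutD=atz(D,(261,388),.042),jar=atz(S,ca((231,540)),0),bowl=atz(S,ca((71,392)),.045),beaker=atz(S,c1((252,62)),.196),beakD=atz(D,(396,330),.196)).items(): print(nm,P.round(4),"station:",loc(P).round(4))
E
python3 m.py
```

```text
station [0.64409623 0.05086134 0.09698449] [[0.8, 0.2], [-0.3, -0.4], [-0.2, -1.2], [-2.5, -0.9], [-0.4, -7.6], [2.0, -0.8], [-4.8, -1.3], [-1.3, 1.2], [0.8, -1.7], [3.5, -7.9], [-1.0, -1.8], [-1.1, 14.5], [-3.9, 1.2]]
rest [ 0.45681675 -0.30605724  1.2258044 ] [[0.0, -1.1], [1.2, -0.3], [1.0, -1.0], [0.1, -0.5], [1.0, -1.7], [-1.8, -0.6], [-0.7, -0.2], [0.3, -2.0], [-0.5, -1.0], [-0.2, -2.1]]
handle [ 0.43522925 -0.36372676  0.23735273] 0.0003600894167009318 [[ 0.4365254  -0.36252193  0.24      ]]
tip [ 0.4680021  -0.27739572  0.0137702 ] 0.0007834895139854052 [[ 0.46855191 -0.27340183  0.0216    ]]
cutS [0.6244 0.17   0.042 ] station: [[-0.0081  0.1204  0.042 ]]
cutD [0.6321 0.1745 0.042 ] station: [[0.     0.1242 0.042 ]]
jar [ 0.7505 -0.1648  0.    ] station: [[ 0.085  -0.2249  0.    ]]
bowl [ 0.6738 -0.3435  0.045 ] station: [[-0.0086 -0.3954  0.045 ]]
beaker [0.41   0.1601 0.196 ] station: [[-0.2224  0.1314  0.196 ]]
beakD [0.415  0.1587 0.196 ] station: [[-0.2176  0.1296  0.196 ]]
```

Estimates agree to a few mm (handle triangulated vs. rest fit 3 mm apart; cutter ~122 mm in, as specified). Next: check reachability, move to the pregrasp and overlay the station model.

```bash
cat > p.py <<'E'
from h import *
ST=np.array([0.6441,0.0509,0.0970]); RS=np.array([0.4562,-0.3067,1.2258])
G=.004  # grasp point in hook z
SG=1
def hook(frame,tip=None,phi=None,handle=None):
    """TCP pose for hook with its in-plane 'forward' = rest x / station y; phi in deg."""
    f=frame; yaw=f[2]+(0 if f is RS else np.pi/2)
    F=np.array([np.cos(yaw),np.sin(yaw),0]); U=np.array([0,0,1.]); a=np.radians(phi)
    z=-np.sin(a)*F+np.cos(a)*U; x=np.cos(a)*F+np.sin(a)*U; y=np.cross(z,x)
    if handle is not None: H=T2(f,handle)[0]
    else: H=T2(f,tip)[0]+.0354*x+.2354*z
    tz=-z; ty=SG*y; M=np.stack([np.cross(ty,tz),ty,tz],1)
    return H+G*z+.019*tz, R.from_matrix(M).as_euler('xyz')
home=lambda up=0,back=0: (lambda q:(q[0]+[0,0,up]-back*R.from_euler('xyz',q[1]).as_matrix()[:,2],q[1]))(hook(RS,handle=[-.06,0,.24],phi=32))
tipS=lambda x,y,z,phi: hook(ST,tip=[x,y,z],phi=phi)
E
python3 - <<'E'
import p; from p import *
from cell import bot
for s in(1,-1):
    p.SG=s
    for q in(home(0,.08),home(),home(.12),tipS(-.004,-.06,.06,55),tipS(-.004,.164,.06,55),tipS(-.004,.164,.012,45),tipS(-.004,-.05,.012,45)):
        j=bot.ik(*q); print(s,q[0].round(3),None if j is None else j.round(2))
E
```

```text
1 [ 0.424 -0.396  0.295] None
1 [ 0.439 -0.356  0.227] None
1 [ 0.439 -0.356  0.347] None
1 [ 0.661 -0.169  0.215] None
1 [0.64  0.054 0.215] None
1 [0.637 0.084 0.193] None
1 [ 0.658 -0.129  0.193] None
-1 [ 0.424 -0.396  0.295] [-1.06  0.31  0.95  0.52  2.2  -0.47]
-1 [ 0.439 -0.356  0.227] [-1.01  0.22  1.17  0.49  2.06 -0.49]
-1 [ 0.439 -0.356  0.347] [-1.01  0.26  0.91  0.57  2.25 -0.36]
-1 [ 0.661 -0.169  0.215] [-0.62  0.76  0.65  0.9   2.24 -0.32]
-1 [0.64  0.054 0.215] [-0.38  0.4   1.15  0.91  1.97 -0.27]
-1 [0.637 0.084 0.193] [-0.29  0.32  1.2   0.76  1.88 -0.25]
-1 [ 0.658 -0.129  0.193] [-0.55  0.6   0.84  0.72  2.11 -0.39]
```

```bash
sed -i 's/^SG=1/SG=-1/' p.py
python3 - <<'E'
from p import *
from cell import bot,optics
bot.move_pose(*home(0,.08))
print(bot.state()["time"],bot.state()["tcp_pos"],home(0,.08)[0])
ims=[]
for n in("scene","side"):
    c=optics.capture(n); np.savez(n+"1.npz",**{k:np.array(v) for k,v in c.items()}); f=c["frame"].copy()
    cv2.imwrite(f"pics/{n}1.png",f)
    k=3; f=cv2.resize(f,None,fx=k,fy=k,interpolation=3)
    L=[[(-100,30,300),(140,30,300),(140,370,300),(-100,370,300),(-100,30,300)],[(36,0,60),(166,0,60),(166,400,60)],[(36,0,60),(36,400,60)],[(-36,0,110),(-36,400,110)],[(166,0,60),(166,0,0),(166,400,0)],[(-36,0,110),(-316,0,110)]]
    for l in L: cv2.polylines(f,[np.int32(proj(c,T2(ST,np.array(l)/1e3))*k)],False,(0,0,255),1)
    h=T2(RS,[[-.06-.0159,0,.24+.0254],[-.06+.106,0,.24-.1696],[.0347,0,.0216]]);cv2.polylines(f,[np.int32(proj(c,h)*k)],False,(0,255,0),1)
    ims.append(f)
s,d=ims
cv2.imwrite("pics/o1.png",s[560:1160,990:1690]); cv2.imwrite("pics/o2.png",cv2.resize(d[390:1440,200:1350],(800,600*1050//1150*1150//1050 if 0 else 730))[:600])
E
```

```text
1.7417 [ 0.42510386 -0.39466046  0.29518428] [ 0.42425943 -0.39557976  0.29512313]
```

View pics/o1.png

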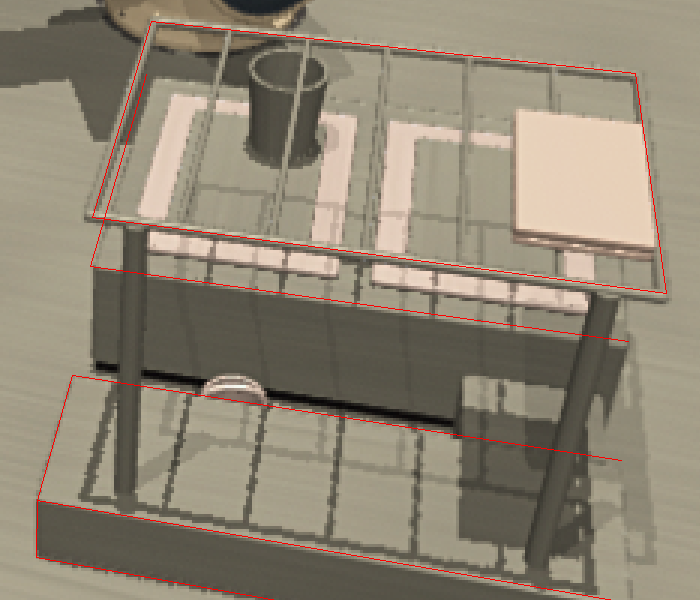

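View pics/o2.png

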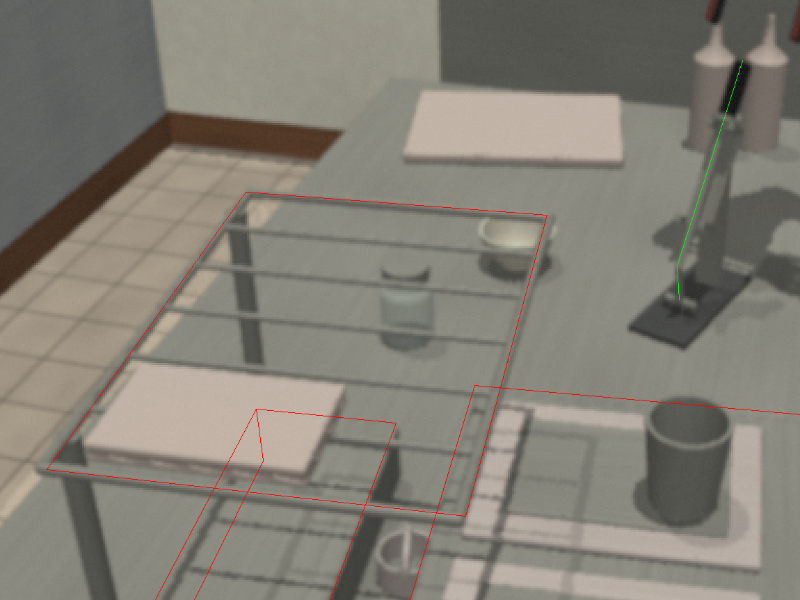

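The overlay on the scene view fits the station within a pixel or two. In the side view the cutter's rim centre is at raw px (261,391), the crossbar matches, and the handle sits slightly right of the model line. I'll refine the handle by dark-pixel centroids, then grasp and lift.

Run:
```python
from p import *
S,D=load("scene0"),load("side0"); o=[]
for c,(x0,x1,y0,y1) in((S,(218,242,154,184)),(D,(408,428,152,192))):
    g=c["frame"][y0:y1,x0:x1].max(2)<45; n,l,s,ce=cv2.connectedComponentsWithStats(g.astype(np.uint8)); i=1+s[1:,4].argmax()
    o.append(ce[i]+[x0,y0]); print(s[i],o[-1])
h,e=tri(S,o[0],D,o[1]); print(h,e, T2(RS,[-.06,0,.24]))
print("projected model",proj(S,T2(RS,[-.06,0,.24])),proj(D,T2(RS,[-.06,0,.24])))
inv=lambda P:T2([0,0,-ST[2]],np.array(P)-[ST[0],ST[1],0]).round(4)
print("cutter",inv(atz(D,(260.7,391.1),.028)),inv(atz(S,(408.3,312),.042)),tri(D,(260.7,391.1-4),S,(408.3,312)))
```

```text
[  0   3  20  22 208] [227.38942308 167.27403846]
[  4   8  14  25 186] [418.62365591 171.99462366]
[ 0.43572529 -0.37210111  0.23777623] 0.0033531229242634505 [[ 0.43590841 -0.3631646   0.24      ]]
projected model [[230.47258227 167.66593862]] [[418.55970671 171.88933504]]
cutter [[0.0027 0.1173 0.028 ]] [[-0.0092  0.1208  0.042 ]] (array([0.63094857, 0.17329513, 0.0464946 ]), np.float64(0.00595541490592947))
```

The side centroid matches the model to 0.1 px, and my manual scene reading matches too (the scene centroid was polluted by the pan). Grasping.

Run:
```python
from p import *
from cell import bot,jaws,optics
print(bot.movel(home()[0],rate=.1,until_force=8), bot.state()["tcp_pos"]-home()[0])
jaws.set_gripper(0.0); s=bot.state(); print(s["time"],s["gripper_width"],s["grasp_force"],s["ft_force"],s["tcp_pos"])
np.save("homepose.npy",np.r_[s["tcp_pos"],s["ee_rot"]])
if .012<s["gripper_width"]<.024:
    q=home(.12); bot.movel(q[0],rate=.12); s=bot.state(); print(s["time"],s["gripper_width"],s["ft_force"])
    ims=[]
    for n in("scene","side"):
        c=optics.capture(n); np.savez(n+"2.npz",**{k:np.array(v) for k,v in c.items()}); f=cv2.resize(c["frame"],None,fx=3,fy=3,interpolation=3)
        h=T2(RS,[[-.06-.0159,0,.36+.0254],[-.06+.106,0,.36-.1696],[.0347,0,.1416]]);cv2.polylines(f,[np.int32(proj(c,h)*3)],False,(0,255,0),1)
        m=proj(c,h[1])[0]*3; a,b=int(m[0]-195),int(m[1]-380); ims.append(f[max(b,0):max(b,0)+590,a:a+390])
    cv2.imwrite("pics/l1.png",np.hstack(ims))
```

```text
False [ 8.43984837e-05 -2.10194179e-04  6.73562605e-04]
3.8667 0.01800841017369939 29.997551143169403 [ 0.00566027 -0.76640547 -0.40633494] [ 0.43864702 -0.35567097  0.22725376]
5.0167 0.01804834066969354 [ 0.36484864 -0.31019835 -0.83780496]
```

View pics/l1.png

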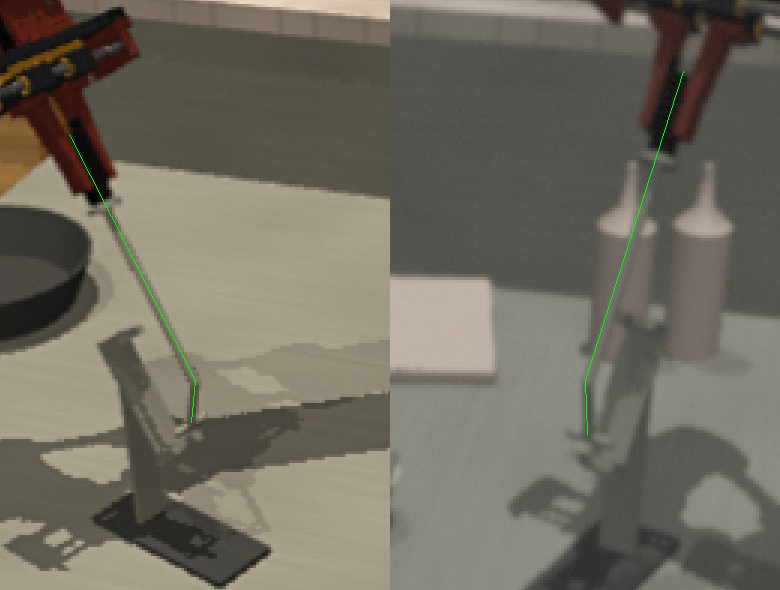

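The hook is held where modelled (both overlays within ~1 raw px). Into the gap now: enter high with a 55° slant, then lower behind the cutter.

Run:
```python
from p import *
from cell import bot,jaws,optics
def ml(q,r,f=None): return bot.movel(q[0],rate=r,ori=q[1],until_force=f)
bot.move_pose(*tipS(0,-.08,.085,55)); print(bot.state()["time"])
print(ml(tipS(0,-.03,.064,55),.12))
print(ml(tipS(0,.166,.064,55),.12,6), bot.state()["ft_force"])
print(ml(tipS(0,.166,.014,45),.06,5))
s=bot.state(); print(s["time"],s["tcp_pos"]-tipS(0,.166,.014,45)[0],s["ft_force"])
ims=[]
for n in("scene","side"):
    c=optics.capture(n); f=cv2.resize(c["frame"],None,fx=4,fy=4,interpolation=3)
    h=T2(ST,[[0,.024,.205],[0,.166,.064],[0,.166,.014]]);cv2.polylines(f,[np.int32(proj(c,h)*4)],False,(0,255,0),1)
    m=proj(c,[h[1]])[0]*4; a,b=int(m[0]-195),int(m[1]-300); ims.append(f[b:b+590,a:a+390])
cv2.imwrite("pics/g1.png",np.hstack(ims))
```

```text
6.2833
False
False [ 0.07441544  0.18828237 -1.45525869]
False
9.4583 [-2.32730923e-05 -1.95002328e-04 -4.75639932e-05] [ 0.76451668  0.23746257 -0.06120391]
```

View pics/g1.png

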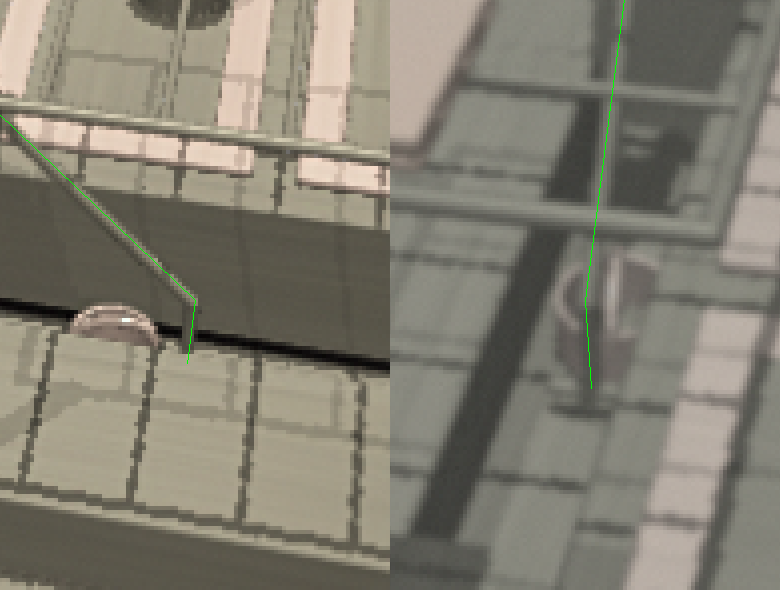

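The hook stands behind the cutter. In the side view the cutter's ring centre (605) is right of the foot (591), so it lies about 6 mm to -x. I'll shift to centre on it and pull.

Run:
```python
from p import *
from cell import bot,jaws,optics
def ml(q,r,f=None): return bot.movel(q[0],rate=r,ori=q[1],until_force=f)
ml(tipS(-.006,.162,.014,45),.05)
print(ml(tipS(-.006,-.055,.014,45),.05,8))
s=bot.state(); print(s["time"],s["tcp_pos"]-tipS(-.006,-.055,.014,45)[0],s["ft_force"])
ims=[]
for n in("scene","side"):
    c=optics.capture(n); np.savez(n+"3.npz",**{k:np.array(v) for k,v in c.items()}); k=4; f=cv2.resize(c["frame"],None,fx=k,fy=k,interpolation=3)
    t=np.linspace(0,2*np.pi,60)
    for z in(0,.028): cv2.polylines(f,[np.int32(proj(c,T2(ST,np.c_[-.006+.026*np.cos(t),-.085+.026*np.sin(t),0*t+z]))*k)],False,(0,255,0),1)
    cv2.polylines(f,[np.int32(proj(c,T2(ST,[[-.036,0,0],[.036,0,0]]))*k)],False,(0,0,255),1)
    m=proj(c,T2(ST,[[-.006,-.07,.02]]))[0]*k; a,b=int(m[0]-195),int(m[1]-300); ims.append(f[b:b+590,a:a+390])
cv2.imwrite("pics/g2.png",np.hstack(ims))
```

```text
False
14.3417 [-5.63385034e-06  6.37175575e-05  2.03108983e-05] [ 3.67420712e-04  5.84242562e-01 -1.71841627e+00]
```

View pics/g2.png

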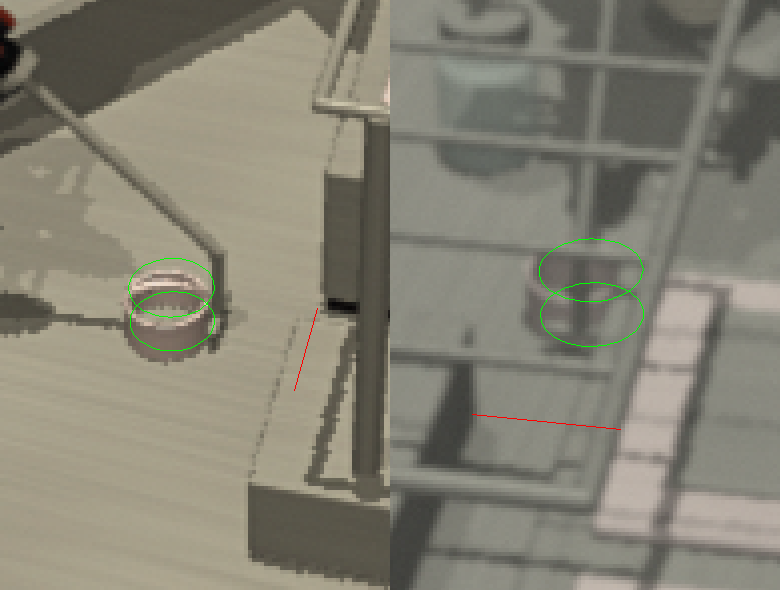

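The cutter stands upright outside, its trailing edge about 59 mm from the mouth (red line). Now back the hook off, lift it and return it to the rest.

Run:
```python
from p import *
from cell import bot,jaws,optics
def ml(q,r,f=None): return bot.movel(q[0],rate=r,ori=q[1],until_force=f)
ml(tipS(-.006,-.040,.014,45),.05)
ml(tipS(-.006,-.040,.13,45),.1)
bot.move_pose(*home(.12)); bot.dwell(.3); print(bot.state()["time"])
H=np.load("homepose.npy")
bot.movel(H[:3]+[0,0,.05],rate=.1,ori=H[3:])
print(bot.movel(H[:3]+[0,0,.0005],rate=.03,until_force=6)); s=bot.state(); print(s["time"],s["tcp_pos"]-H[:3],s["ft_force"])
ims=[]
for n in("scene","side"):
    c=optics.capture(n); f=cv2.resize(c["frame"],None,fx=3,fy=3,interpolation=3)
    h=T2(RS,[[-.06-.0159,0,.24+.0254],[-.06+.106,0,.24-.1696],[.0347,0,.0216]]);cv2.polylines(f,[np.int32(proj(c,h)*3)],False,(0,255,0),1)
    m=proj(c,h[1])[0]*3; a,b=int(m[0]-195),int(m[1]-380); ims.append(f[max(b,0):max(b,0)+590,a:a+390])
cv2.imwrite("pics/h1.png",np.hstack(ims))
```

```text
17.725
False
20.375 [ 4.93797285e-05 -3.47368579e-05  7.23428901e-04] [ 0.09893084 -1.08485948 -0.47474152]
```

Run:
```python
from p import *
from cell import bot,jaws,optics
jaws.set_gripper(.06)
bot.movel(home(0,.11)[0],rate=.1); p0=bot.state()["tcp_pos"]
bot.movel(p0+[0,-.03,.08],rate=.15); bot.dwell(.5); s=bot.state(); print(s["time"],s["ft_force"])
ims=[]
for n in("scene","side"):
    c=optics.capture(n); f=c["frame"]; f0=load(n+"0")["frame"]
    f=cv2.resize(f,None,fx=2,fy=2,interpolation=3); f0=cv2.resize(f0,None,fx=2,fy=2,interpolation=3)
    x,y=(360,290) if n=="scene" else (450,290)
    ims.append(np.vstack([cv2.resize(f0[y:y+340,x:x+450],(390,295)),cv2.resize(f[y:y+340,x:x+450],(390,295))]))
cv2.imwrite("pics/f1.png",np.hstack(ims))
```

```text
23.75 [-0.40374226  0.00437567  0.27829764]
```

View pics/f1.png

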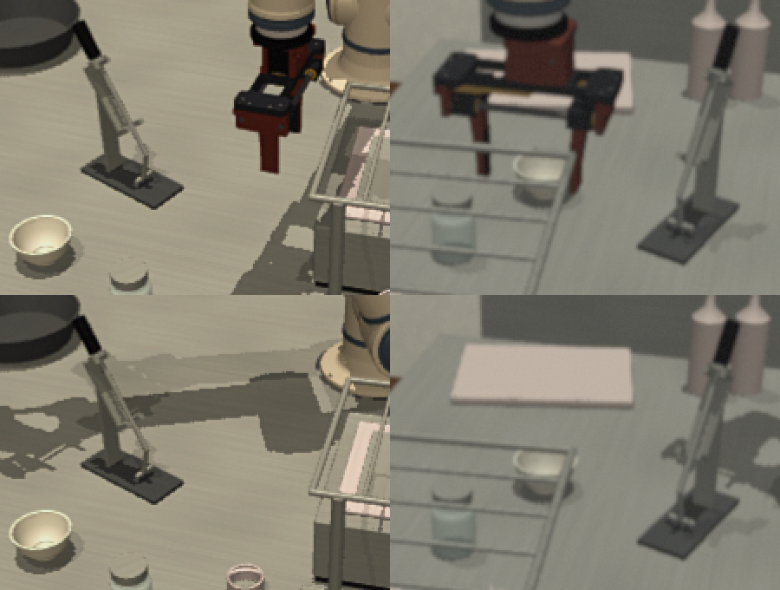

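The before and after views show the hook back home (handle, collar and foot at the same pixels), the cutter upright on the bench at the lower right, and the jar and bowl unmoved.

```bash
python3 -c "
from cell import workorder
print(workorder.sign_off())"
```

```text
the job is handed in; nothing more can be done
None
```

The job is handed in after about 24 s on the robot clock: the cutter stands upright about 59 mm clear of the gap's mouth, the hook is back in its rest, and the jar and bowl have not moved; the beaker was not in my last picture, but the arm never went near it.

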